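# Brush out the inside of a leaning clay beaker

## Robot

A 6-joint arm with a two-finger parallel gripper is mounted at the origin on the work surface. World frame = base frame: x ahead of the robot, y to its left, z up, the work surface at z = 0. Lengths are in m, angles in rad, forces in N, time in s.
With the tool pointing down it reaches from about 0.35 to 1 m from the base axis. Payload 7.1 kg.
Tool frame: the origin (TCP) lies between the finger pads; the fingertips stand r.finger_overhang ahead of it and the grasp point (between the pads) lies 5 mm behind it (r.finger_overhang is the distance from the TCP to the fingertips, in m); z points along the fingers, y is the line along which they close (so a half turn about z gives the same grasp; the last joint's range is limited). The gripper opens to 85 mm and grips with 20 to 120 N. Pads are 22 mm wide; open, the fingers measure 114 mm over their backs; the gripper's body (76 mm by 85 mm) begins 54 mm behind the grasp point. The pads swing forward as they close: fully open they stand 13 mm farther back than shut.
Start: joints at [-1.312, 0.423, 1.63, -0, 1.089, -0.019], TCP at [0.171, -0.601, 0.245] pointing down, gripper open.
Joint ranges: [-3, 3], [-0.9, 2.11], [0.09, 2.58], [-1.31, 4.45], [0.11, 2.69], [-2.54, 2.54]. Speed limits (rad/s): [2.39, 2.39, 3.01, 3.14, 3.14, 3.14].

## Interface

Orientations are given as a unit quaternion [w, x, y, z].
In Python, from workcell import r, snapshot gives the robot as it stands. Calls block until the motion is done:
- r.reach(position, orientation): joint-space move of the TCP to a pose.
- r.move_linear(position, ori=None, v=0.15, stop_force=None): straight line of the TCP; ori=None keeps the orientation; v is the mean speed in m/s. With stop_force (N) it stops when the force on the tool has changed by that much, and returns True; else False.
- r.goto_joints(angles): joint-space move.
- r.grip(opening, strength=None): opening from 0.0 (shut) to 1.0 (fully open); strength is the grip in N (None keeps the last); returns when the fingers have stopped.
- r.sleep(seconds).
- r.ik(position, orientation): joint angles nearest the present ones, or None.
- r.sense(): the state.
- snapshot(name): name is "scene" or "side" or "wrist"; returns a dict with "image" (400x640x3 uint8, red, green, blue), "depth" (400x640 float32, m along the optical axis (not along the pixel's ray), 0 where there is no reading), "mtx" (3x3 intrinsics, pixels), "k1" (the pictures are not rectified: a ray, as slopes to the right and down, at radius r is drawn at 1 + k1 r^2 times it, then the intrinsics apply), "rvec" (rotation vector, rad) and "tvec" (3), from world to camera coordinates, as OpenCV has them. Camera axes: x right, y down, z forward; pixel columns grow to the right and rows downward; lengths in m; the calibration is good to about 2 mm. A picture is of the moment at which its call begins.
A pose or a line that the arm cannot do raises r.IKError and nothing moves.
- r.sign_off(): hands the job in; it is judged then, once.
The state is a dict: "t": time; "joint_pos": joint angles; "dq": joint speeds; "joint_torque": joint torques, N m; "ee_pos": TCP position; "eef_rot": TCP orientation; "wrist_force": force on the tool from outside, world axes, zero at the start; "moment": the same for the moment, N m; "grip_width": opening from 0.0 (shut) to 1.0 (fully open); "gripper_force": force on a finger pad.
Only numpy, scipy, OpenCV 4.12 (cv2) and the standard library are available. Lean on these libraries where they do the work, as an engineer would, in place of code of your own. Each camera call takes 0.05 s, during which the arm holds its last target. There are 200 camera calls.

## Task

Take the long brush from its pot and scrub out the inside of the leaning clay beaker with two full strokes: push the brush in until you feel its tip touch the bottom, draw it back up until the top of the bristle head shows at the mouth, and push it down to the bottom once more. Be gentle with the beaker, then put the brush back in its pot, bristles down, and let go. Leave the jar, the black tray and the organiser box where they are.

Things in the scene. Friction and masses are not known exactly. Their poses are not given: they have to be found in the camera images.
- brush: Long wooden brush, 240 mm over all, standing in the pot, bristles down. Origin: centre of the flat bristle tip; z runs along the brush to the handle end. Tan bristle head, diameter 32 mm (26 mm at the tip), z = 0 to 56 mm; round stem, diameter 10 mm, to z = 165 mm; square grip to z = 240 mm.
- brush_grip (a point): Middle of the brush's square wooden grip: 22 x 22 mm, 75 mm long, faces square to the brush's x and y axes. This point lies 202.5 mm from the bristle tip; axes as the brush's.
- pot: Grey plastic brush pot, round, open at the top, fixed to the table. Outer diameter 76 mm, height 85 mm, wall 5 mm, inner floor 6 mm above the origin. Origin: centre of its underside; z up.
- beaker: Terracotta clay beaker strapped into a fixed cradle (plywood board 210 x 130 mm, grey foam), leaning 30 degrees, mouth towards the robot's side; the foam yields some mm along its axis. Origin: centre of its underside; z: the beaker's own axis, base to mouth. Height 125 mm along it, wall 5 mm; inner floor at z = 6 mm, inner diameter 50 mm at the floor, 60 mm at the mouth.
- beaker_mouth (a point): Centre of the beaker's mouth, 125 mm from its underside along its axis; z axis out of the mouth.
- beaker_floor (a point): Centre of the beaker's inner floor, 6 mm from its underside along its axis; z axis towards the mouth.
- vial_jar: Bystander: small closed glass jar with a white cap, diameter 50 mm, height 70 mm. Origin: centre of its underside.
- tray: Bystander: shallow black tray with grey foam, 100 x 120 mm, 30 mm high. Origin: centre of its underside.
- organiser: Bystander: orange organiser box with a clear lid, 120 x 170 mm, 47 mm high. Origin: centre of its underside.
There are look-alikes about, which are no part of the job. Of the things like the brush, leave any that is blue; of the rest the larger one is meant.

How it is judged:
On the way, in this order (a step that is already met when the one before it is completed fails the run):
1. the brush tip touches the beaker's bottom (inside, within 10 mm of the floor, with contact) (x of brush in the frame of beaker between -0.03 and 0.03 m and y of brush in the frame of beaker between -0.03 and 0.03 m and z of brush in the frame of beaker between 0 and 0.016 m and contact force between brush and beaker above 0.3 N), for 0.05 s.
2. the brush is drawn up: tip at least 60 mm above the inner floor (x of brush in the frame of beaker between -0.03 and 0.03 m and y of brush in the frame of beaker between -0.03 and 0.03 m and z of brush in the frame of beaker between 0.066 and 0.125 m), for 0.05 s.
3. the brush tip touches the bottom again (all of step 1), for 0.05 s.
At the end, for the whole second after the job is handed in: The brush is back in the pot, bristles down: tip within 24 mm of the pot's inner floor and inside the wall, leaning less than 26 degrees, released and at rest (x of brush in the frame of pot between -0.03 and 0.03 m and y of brush in the frame of pot between -0.03 and 0.03 m and z of brush in the frame of pot between 0 and 0.03 m and angle between brush's own z axis and vertical below 0.45 rad and linear speed of brush below 0.03 m/s); the robot touches nothing.
It fails at once if the beaker is struck or pressed with more than 30 N (contact force between anything else and beaker above 30 N).
It fails at once if the small jar is shifted by more than 25 mm (distance of vial_jar from where it was at the start of the episode above 0.025 m).
It fails at once if the black tray is shifted by more than 25 mm (distance of tray from where it was at the start of the episode above 0.025 m).
It fails at once if the organiser is shifted by more than 25 mm (distance of organiser from where it was at the start of the episode above 0.025 m).
It also fails if it takes over 58 s, if anything falls off the work surface, if the arm or the gripper's body presses on something with over 40 N, if the wrist force passes 120 N, or if a joint passes its speed limit or range.

## Working session

There is one attempt and no reset: what is moved stays moved. The work goes in short steps, each a Python script; the robot and the scene stay as the last script left them, time stands still between calls to the robot, and variables do not carry over. Pictures are saved under pics/ and viewed, at most 10 in all, crops included, and the job is handed in when it is done.

```bash
ls; mkdir -p pics
cat > h.py <<'E'
import numpy as np, cv2
from workcell import r, snapshot
def world(s):
    "per-pixel world points (HxWx3) from depth, NaN where none"
    K=s["mtx"];H,W=s["depth"].shape
    u,v=np.meshgrid(np.arange(W),np.arange(H))
    p=np.stack([u,v],-1).reshape(-1,1,2).astype(np.float64)
    n=cv2.undistortPoints(p,np.array(K,float),np.array([s["k1"],0,0,0,0.])).reshape(H,W,2)
    d=s["depth"].astype(float).copy(); d[d==0]=np.nan
    c=np.dstack([n*d[...,None],d])
    R=cv2.Rodrigues(np.array(s["rvec"],float))[0]
    return (c-np.array(s["tvec"],float).reshape(3))@R
def save(n,s): cv2.imwrite("pics/"+n+".png",np.ascontiguousarray(s["image"][...,::-1]))
E
python3 - <<'E'
from h import *
import pickle
for n in("scene","side"):
    s=snapshot(n); save(n+"0",s); pickle.dump(s,open(n+"0.pkl","wb"))
    R=cv2.Rodrigues(np.array(s["rvec"],float))[0]; print(n,-R.T@np.array(s["tvec"]).reshape(3),R[2],s["k1"])
print(r.sense(),r.finger_overhang)
E
```

```text
pics
scene [ 1.08131667 -0.58688567  1.32138968] [-0.35051306  0.38273079 -0.8547852 ] -0.04960941774343262
side [0.16483732 0.77979326 0.84123118] [ 0.37467131 -0.71379491 -0.59170789] -0.09239966372596996
{'t': 0.1, 'joint_pos': array([-1.31197648e+00,  4.23790698e-01,  1.63061880e+00, -1.15697653e-05,
        1.08864859e+00, -1.90070934e-02]), 'dq': array([ 0.00056192, -0.0011067 ,  0.00070278, -0.00224403, -0.00029263,
       -0.00084496]), 'joint_torque': array([-1.18998676e-03, -5.58423829e+01, -2.82446676e+01, -5.75594186e-05,
        3.04066612e-03, -6.45462393e-06]), 'ee_pos': array([ 0.17130778, -0.60055089,  0.24460497]), 'eef_rot': array([-7.26842833e-04,  9.90366392e-01,  1.38469757e-01, -9.27336882e-05]), 'wrist_force': array([-0.58714527, -0.54372064, -0.74746059]), 'moment': array([ 0.05143956, -0.03853686, -0.04849118]), 'gripper_force': 0.0, 'grip_width': 0.9997754834042363} 0.014
```

View pics/scene0.png

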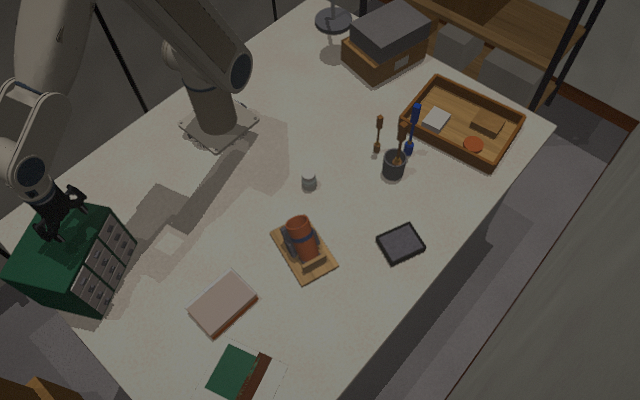

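View pics/side0.png

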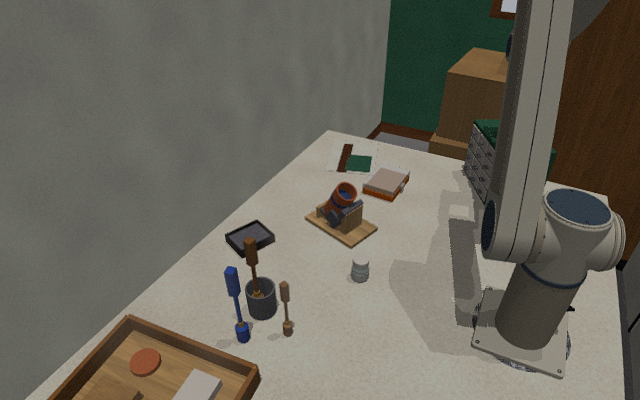

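The scene view shows the pot with the brush at about (394,160), a blue brush at (411,130), a small brush at (378,133), the beaker at (300,235), the jar at (309,181) and the tray at (400,243). The side view shows the brush grip at (251,250), the pot at (261,298), the beaker mouth at (345,193) and the small brush at (286,305).

Run:
```python
from h import *
import pickle
S={n:pickle.load(open(n+"0.pkl","rb")) for n in("scene","side")}
def fit(P):
    P=P[~np.isnan(P).any(1)]; c=np.median(P,0); return P,c
for n,s in S.items():
    W=world(s); hsv=cv2.cvtColor(s["image"],cv2.COLOR_RGB2HSV)
    tab=W[(abs(W[...,2])<.02)]; print(n,"table z",np.median(tab[:,2]))
    # pot and brush by 3D region
    box={"scene":(370,90,430,190),"side":(210,225,300,345)}[n]
    x0,y0,x1,y1=box; w=W[y0:y1,x0:x1]; hh=hsv[y0:y1,x0:x1].astype(int)
    brown=(hh[...,0]<22)&(hh[...,1]>90)&(w[...,2]>.06)
    nb,l,st,ce=cv2.connectedComponentsWithStats(brown.astype(np.uint8))
    for i in range(1,nb):
        if st[i,4]<25: continue
        P,c=fit(w[l==i]); print("brown",st[i],c.round(3),P.min(0).round(3),P.max(0).round(3))
        for z in np.arange(.08,.27,.02):
            q=P[abs(P[:,2]-z)<.01]
            if len(q)>2: print("   z%.2f"%z,q.mean(0).round(4),np.ptp(q,0).round(3),len(q))
    grey=(hh[...,1]<80)&(w[...,2]>.075)&(w[...,2]<.09)
    P,c=fit(w[grey]); 
    if len(P): 
        (cx,cy),rad=cv2.minEnclosingCircle(P[:,:2].astype(np.float32)); print("rim",cx,cy,rad,len(P))
    box={"scene":(260,200,350,295),"side":(295,170,385,250)}[n]
    x0,y0,x1,y1=box; w=W[y0:y1,x0:x1]; hh=hsv[y0:y1,x0:x1].astype(int)
    print("col",np.unique(hh[...,0],return_counts=True)[1][:25])
    for nm,(b) in {"scene":(350,80,440,200),"side":(200,220,320,350)}.items():
        if nm==n: a=s["image"][b[1]:b[3],b[0]:b[2]]
    c1=cv2.resize(a[...,::-1],(400,500)); b=box; c2=cv2.resize(s["image"][b[1]:b[3],b[0]:b[2],::-1],(400,500)); cv2.imwrite(f"pics/crop_{n}.png",np.hstack([c1,c2]))
```

```text
scene table z 0.0018996972933767687
brown [ 6 25  7 27 85] [0.523 0.269 0.159] [0.511 0.258 0.065] [0.529 0.279 0.184]
   z0.08 [0.5215 0.2707 0.0797] [0.003 0.006 0.01 ] 4
   z0.10 [0.521  0.2703 0.1005] [0.003 0.004 0.013] 4
   z0.12 [0.5214 0.2693 0.1195] [0.005 0.003 0.017] 3
   z0.14 [0.5235 0.2673 0.1403] [0.013 0.017 0.018] 17
   z0.16 [0.5233 0.2676 0.1594] [0.016 0.019 0.018] 27
   z0.18 [0.5209 0.2705 0.179 ] [0.017 0.019 0.014] 28
brown [ 23  31  15  44 233] [0.625 0.24  0.203] [0.612 0.232 0.06 ] [0.635 0.259 0.251]
   z0.08 [0.6233 0.2418 0.079 ] [0.011 0.011 0.017] 17
   z0.10 [0.6245 0.2422 0.0999] [0.007 0.009 0.018] 11
   z0.12 [0.6248 0.2425 0.1214] [0.007 0.007 0.016] 9
   z0.14 [0.6236 0.2434 0.1383] [0.004 0.006 0.018] 9
   z0.16 [0.6242 0.2434 0.156 ] [0.004 0.003 0.01 ] 5
   z0.18 [0.6286 0.2394 0.1843] [0.016 0.021 0.013] 20
   z0.20 [0.6259 0.2385 0.1999] [0.018 0.023 0.019] 33
   z0.22 [0.6273 0.239  0.2204] [0.021 0.021 0.019] 37
   z0.24 [0.6241 0.2425 0.2422] [0.023 0.026 0.019] 65
   z0.26 [0.6251 0.2455 0.2506] [0.011 0.016 0.001] 4
rim 0.59360003471374
[... 574 characters left out ...]
0.1825] [0.022 0.019 0.017] 48
   z0.20 [0.6197 0.2548 0.2001] [0.023 0.018 0.02 ] 76
   z0.22 [0.6189 0.2533 0.2204] [0.024 0.021 0.019] 82
   z0.24 [0.621  0.2517 0.2423] [0.023 0.021 0.02 ] 118
brown [70 56  8  8 38] [0.521 0.277 0.181] [0.513 0.268 0.175] [0.529 0.282 0.184]
   z0.18 [0.5207 0.2764 0.1806] [0.016 0.014 0.009] 38
brown [70 63  7 16 31] [0.52  0.282 0.147] [0.515 0.278 0.128] [0.53  0.285 0.167]
   z0.14 [0.5212 0.2821 0.14  ] [0.013 0.006 0.018] 18
   z0.16 [0.5242 0.2808 0.1578] [0.013 0.005 0.017] 11
rim 0.5933645367622375 0.26976633071899414 0.0761919915676117 288
col [ 19   4   5   9   7  12  17  39  61 114 166 146 180 155 150 198 399 797
 567 548 673 724 411 433 241]
```

View pics/crop_scene.png

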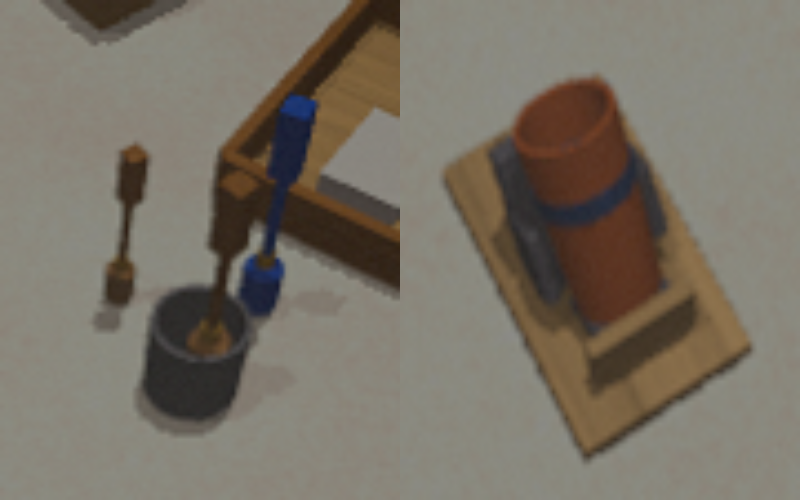

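View pics/crop_side.png

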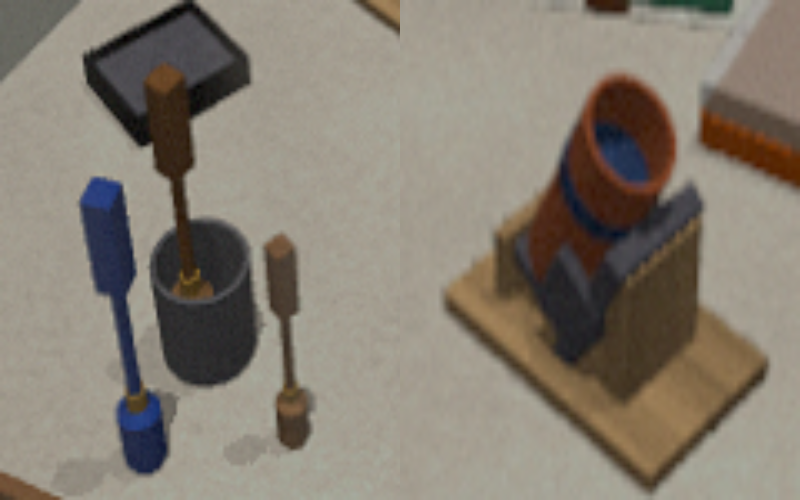

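The crops show the brush standing about upright off-centre in the grey pot, with the blue brush behind it and the small brush to one side. The beaker mouth opens up to the left in the scene view, at about crop (565,115), and the foam cradle sits below it. Next I'll fit circles, a square and a cone to the measured points.

Run:
```python
from h import *
import pickle
from scipy.optimize import least_squares as LS
S={n:pickle.load(open(n+"0.pkl","rb")) for n in("scene","side")}
def get(n,x0,y0,x1,y1,f):
    s=S[n];W=world(s)[y0:y1,x0:x1];h=cv2.cvtColor(s["image"],cv2.COLOR_RGB2HSV)[y0:y1,x0:x1].astype(int)
    return W[f(h,W)]
both=lambda bs,f:{n:get(n,*bs[n],f) for n in bs}
bp={"scene":(370,90,430,190),"side":(225,225,282,345)}
def rep(nm,D,fun,x0):
    for k,P in list(D.items())+[("both",np.vstack(list(D.values())))]:
        if len(P)<8: print(nm,k,"few");continue
        o=LS(lambda x:fun(x,P),x0,loss="soft_l1",f_scale=.002); print(nm,k,o.x.round(4),"rms mm",1e3*np.sqrt(np.mean(fun(o.x,P)**2)).round(2),len(P))
    return o.x
circ=lambda R:(lambda x,P:np.hypot(P[:,0]-x[0],P[:,1]-x[1])-R)
pot=rep("pot",both(bp,lambda h,W:(h[...,1]<80)&(W[...,2]>.02)&(W[...,2]<.09)&(np.hypot(W[...,0]-.61,W[...,1]-.255)<.055)&(h[...,2]<110)),
   lambda x,P:np.where(np.hypot(P[:,0]-x[0],P[:,1]-x[1])>.0355,1,0)*(np.hypot(P[:,0]-x[0],P[:,1]-x[1])-.038),[.61,.255])
brown=lambda h:(h[...,0]<22)&(h[...,1]>90)
for lo,hi in((.1,.13),(.13,.16)):
  rep("stem%.2f"%lo,both(bp,lambda h,W:brown(h)&(W[...,2]>lo)&(W[...,2]<hi)&(abs(W[...,0]-.622)<.03)),circ(.005),[.622,.247])
def sq(x,P):
    c,s=np.cos(x[2]),np.sin(x[2]);d=P[:,:2]-x[:2];a=np.abs(np.stack([c*d[:,0]+s*d[:,1],-s*d[:,0]+c*d[:,1]]))-.011
    return np.where((a>0).all(0),np.hypot(*a),a.max(0))
G=both(bp,lambda h,W:brown(h)&(W[...,2]>.178)&(W[...,2]<.24)&(abs(W[...,0]-.622)<.03))
for y in(0,.4,.8,1.2): rep("grip%.1f"%y,G,sq,[.622,.247,y])
T=both(bp,lambda h,W:brown(h)&(W[...,2]>.243)&(abs(W[...,0]-.622)<.03))
for k,P in T.items(): print("top",k,cv2.minAreaRect((P[:,:2]*1e3).astype(np.float32)),P.mean(0),len(P))
Bl=both({"scene":(370,90,440,190),"side":(210,225,282,350)},lambda h,W:(h[...,0]>100)&(h[...,0]<130)&(h[...,1]>120)&(W[...,2]>.02))
for k,P in Bl.items(): print("blue",k,[P[abs(P[:,2]-z)<.02].mean(0).round(3) for z in(.05,.1,.2)],P.max(0).round(3))
B=both({"scene":(260,200,350,295),"side":(295,170,385,250)},lambda h,W:(h[...,0]<11)&(h[...,1]>110)&(W[...,2]>.03))
for k,P in B.items(): print("beaker",k,P.mean(0),P.min(0),P.max(0))
def ax(x): return np.array([np.sin(x[4])*np.cos(x[3]),np.sin(x[4])*np.sin(x[3]),np.cos(x[4])])
def cone(x,P): # mouth centre x[:3], outer or inner wall
    a=ax(x);d=P-x[:3];z=d@a;rr=np.linalg.norm(d-np.outer(z,a),axis=1)
    Ro=.035+z*.005/.119; Ri=Ro-.005
    o=np.hypot(rr-Ro,np.maximum(z,0)); i=np.hypot(rr-Ri,np.maximum(z,0))
    return np.where(abs(o)<abs(i),o,i)
m=np.vstack(list(B.values())).mean(0); m[2]=.15
for az in(2.,2.6,3.1,3.7): bk=rep("bk%.1f"%az,B,cone,[*m,az,.52])
```

```text
pot scene [0.6155 0.2329] rms mm 0.0 402
pot side [0.6191 0.2443] rms mm 0.0 905
pot both [0.6193 0.2393] rms mm 0.0 1307
stem0.10 scene [0.6221 0.2459] rms mm 0.0 14
stem0.10 side [0.6243 0.2473] rms mm 0.0 30
stem0.10 both [0.6237 0.247 ] rms mm 0.0 44
stem0.13 scene [0.6199 0.2461] rms mm 0.0 13
stem0.13 side [0.6238 0.2469] rms mm 0.0 27
stem0.13 both [0.623 0.247] rms mm 0.0 40
grip0.0 scene [ 0.6214  0.2466 -0.066 ] rms mm 0.0 109
grip0.0 side [ 0.6243  0.2468 -0.0924] rms mm 0.0 236
grip0.0 both [ 0.6236  0.2467 -0.0952] rms mm 0.0 345
grip0.4 scene [ 0.6214  0.2466 -0.066 ] rms mm 0.0 109
grip0.4 side [ 0.6243  0.2468 -0.0924] rms mm 0.0 236
grip0.4 both [ 0.6236  0.2467 -0.0952] rms mm 0.0 345
grip0.8 scene [0.6214 0.2466 1.4817] rms mm 0.0 109
grip0.8 side [0.6243 0.2468 1.4784] rms mm 0.0 236
grip0.8 both [0.6236 0.2467 1.4756] rms mm 0.0 345
grip1.2 scene [0.6214 0.2466 1.4817] rms mm 0.0 109
grip1.2 side [0.6243 0.2468 1.4784] rms mm 0.0 236
grip1.2 both [0.6236 0.2467 1.4756] rms mm 0.0 345
top scene ((620.8478393554688, 244.39825439453125), (22.155532836914062, 24.1354
[... 837 characters left out ...]
ms mm 0.0 355
bk2.0 both [ 0.5677 -0.1656  0.1488  2.8315  0.526 ] rms mm 0.0 1100
bk2.6 scene [ 0.5651 -0.1657  0.1556  2.7647  0.499 ] rms mm 0.0 745
bk2.6 side [ 0.5633 -0.1605  0.1506  2.8295  0.5181] rms mm 0.0 355
bk2.6 both [ 0.5675 -0.1656  0.1488  2.8308  0.5305] rms mm 0.0 1100
bk3.1 scene [ 0.565  -0.1722  0.15    2.9152  0.5143] rms mm 0.0 745
bk3.1 side [ 0.5656 -0.1605  0.1569  2.9023  0.4987] rms mm 0.0 355
bk3.1 both [ 0.5676 -0.1657  0.1488  2.8327  0.5266] rms mm 0.0 1100
bk3.7 scene [ 0.5649 -0.1723  0.1492  2.9205  0.543 ] rms mm 0.0 745
bk3.7 side [ 0.5627 -0.1605  0.1517  2.8399  0.5149] rms mm 0.0 355
bk3.7 both [ 0.5677 -0.1656  0.1488  2.8315  0.526 ] rms mm 0.0 1100
```

```bash
cat >> h.py <<'E'
from scipy.spatial.transform import Rotation as Ro
def quat(R): return Ro.from_matrix(R).as_quat(scalar_first=True)
def axis(az,t=np.pi/6): return np.array([np.sin(t)*np.cos(az),np.sin(t)*np.sin(az),np.cos(t)])
G=np.array([.6236,.2467,.2035]); YAW=-.095; SGN=1
y=SGN*np.array([np.cos(YAW),np.sin(YAW),0]); z=np.array([0,0,-1.]); RG=np.column_stack([np.cross(y,z),y,z])
def tilt(az,spin=0):
    a=axis(az); c=np.cross([0,0,1],a); return Ro.from_rotvec(c/np.linalg.norm(c)*np.pi/6).as_matrix()@RG@Ro.from_euler('z',spin).as_matrix()
E
python3 - <<'E'
from h import *
M=np.array([.5677,-.1656,.149]);az=2.83;a=axis(az)
for s in(0,np.pi):
  Rr=RG@Ro.from_euler('z',s).as_matrix(); print("grasp",s,r.ik(G,quat(Rr)))
for s in np.arange(-3,3.2,.5):
  print(s,[None if (q:=r.ik(M+a*d,quat(tilt(az,s)))) is None else q.round(2) for d in(.08,.25)])
E
```

```text
grasp 0 [ 3.58967279e-01  5.34475723e-01  1.55181539e+00 -4.44089210e-16
  1.05530154e+00  4.53967279e-01]
grasp 3.141592653589793 None
-3.0 [None, None]
-2.5 [None, None]
-2.0 [array([-0.3 ,  0.21,  2.14, -0.02,  0.27, -2.19]), array([-0.3 , -0.18,  2.13, -0.01,  0.66, -2.2 ])]
-1.5 [array([-0.3 ,  0.21,  2.14, -0.02,  0.27, -1.69]), array([-0.3 , -0.18,  2.13, -0.01,  0.66, -1.7 ])]
-1.0 [array([-0.3 ,  0.21,  2.14, -0.02,  0.27, -1.19]), array([-0.3 , -0.18,  2.13, -0.01,  0.66, -1.2 ])]
-0.5 [array([-0.3 ,  0.21,  2.14, -0.02,  0.27, -0.69]), array([-0.3 , -0.18,  2.13, -0.01,  0.66, -0.7 ])]
0.0 [array([-0.3 ,  0.21,  2.14, -0.02,  0.27, -0.19]), array([-0.3 , -0.18,  2.13, -0.01,  0.66, -0.2 ])]
0.5 [array([-0.3 ,  0.21,  2.14, -0.02,  0.27,  0.31]), array([-0.3 , -0.18,  2.13, -0.01,  0.66,  0.3 ])]
1.0 [array([-0.3 ,  0.21,  2.14, -0.02,  0.27,  0.81]), array([-0.3 , -0.18,  2.13, -0.01,  0.66,  0.8 ])]
1.5 [array([-0.3 ,  0.21,  2.14, -0.02,  0.27,  1.31]), array([-0.3 , -0.18,  2.13, -0.01,  0.66,  1.3 ])]
2.0 [array([-0.3 ,  0.21,  2.14, -0.02,  0.27,  1.81]), array([-0.3 , -0.18,  2.13, -0.01,  0.66,  1.8 ])]
2.5 [array([-0.3 ,  0.21,  2.14, -0.02,  0.27,  2.31]), array([-0.3 , -0.18,  2.13, -0.01,  0.66,  2.3 ])]
3.0 [None, None]
```

Run:
```python
from h import *
import pickle
M=np.array([.5677,-.1656,.149]);az=2.83;a=axis(az)
r.reach(M+a*.25,quat(tilt(az)))
s=snapshot("wrist"); save("w1",s); pickle.dump(s,open("w1.pkl","wb"))
R=cv2.Rodrigues(np.array(s["rvec"],float))[0]; print(-R.T@np.array(s["tvec"]).reshape(3),R[2],r.sense()["t"])
p,_=cv2.projectPoints(M.reshape(1,3),s["rvec"],s["tvec"],s["mtx"],np.array([s["k1"],0,0,0,0.])); print(p)
```

```text
[ 0.39781566 -0.02356629  0.46756687] [ 0.40950837 -0.47037461 -0.78169727] 2.175
[[[320.9526108  161.15747756]]]
```

View pics/w1.png

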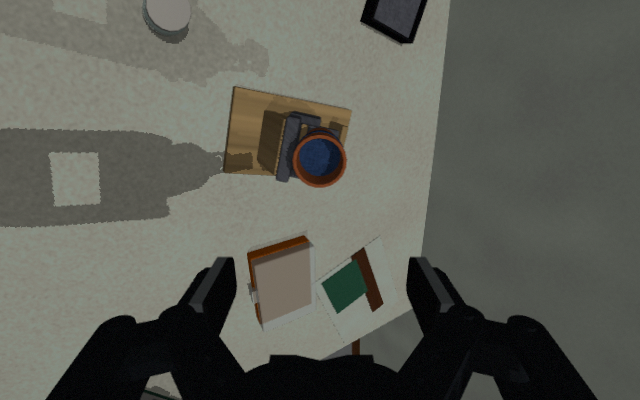

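The wrist view shows the mouth ring centred near (319,160), against a predicted (321,161). The board's top edge runs from (233,87) to (351,107) and its left edge from (233,87) to (224,172). I'll refine the centre and azimuth from this, then grasp.

Run:
```python
from h import *
import pickle
s=pickle.load(open("w1.pkl","rb")); W=world(s); h=cv2.cvtColor(s["image"],cv2.COLOR_RGB2HSV).astype(int)
m=((h[...,0]<11)|(h[...,0]>175))&(h[...,1]>120); m[:110]=0;m[200:]=0;m[:,:280]=0;m[:,365:]=0
ct=max(cv2.findContours(m.astype(np.uint8),0,1)[0],key=cv2.contourArea); e=cv2.fitEllipse(ct); print("ellipse",e)
# ray through ellipse centre onto mouth plane (z tilt known)
K=np.array(s["mtx"],float);D=np.array([s["k1"],0,0,0,0.]);R=cv2.Rodrigues(np.array(s["rvec"],float))[0];t=np.array(s["tvec"],float).reshape(3);C=-R.T@t
def ray(px): 
    n=cv2.undistortPoints(np.array(px,float).reshape(-1,1,2),K,D).reshape(-1,2); return np.c_[n,np.ones(len(n))]@R
M0=np.array([.5677,-.1656,.149]);a=axis(2.83)
d=ray(e[0])[0]; print("mouth",C+d*((M0-C)@a)/(d@a))
P=W[m];P=P[~np.isnan(P).any(1)]; q=P[abs((P-M0)@a)<.006]; print("ring",q.mean(0),((q-M0)@a).mean(),len(q))
# board edges on z=.0xx plane
c=ray([(233,87),(351,107),(224,172)]); print("board z",np.nanmedian(W[92:98,240:300,2]))
zb=np.nanmedian(W[92:98,240:300,2]);X=C+c*((zb-C[2])/c[:,2])[:,None]; print(X.round(4))
for i,j in((1,0),(0,2)):
    v=X[i]-X[j]; print(np.linalg.norm(v),np.arctan2(v[1],v[0]))
```

```text
ellipse ((318.8817443847656, 158.74307250976562), (48.308013916015625, 49.02965545654297), 41.082672119140625)
mouth [ 0.56580328 -0.16238861  0.14738924]
ring [ 0.56653556 -0.16482484  0.14450709] -0.003217972681617278 413
board z 0.01324454154913301
[[ 0.5062 -0.0811  0.0132]
 [ 0.7066 -0.1395  0.0132]
 [ 0.4693 -0.2026  0.0132]]
0.20869039907700848 -0.28372317317722784
0.12703431167935242 1.275954139441428
```

```bash
cat >> h.py <<'E'
M=np.array([.5665,-.1652,.1482]); AZ=2.852; A=axis(AZ); RT=tilt(AZ)
E
python3 - <<'E'
from h import *
q=quat(RG)
r.reach(G+[0,0,.13],q); r.move_linear(G,q,v=.12); 
f0=r.sense()["wrist_force"]; r.grip(0,60); s=r.sense(); print(s["grip_width"]*85,s["gripper_force"],s["wrist_force"]-f0,s["ee_pos"])
r.move_linear(G+[0,0,.03],v=.08); f1=r.sense(); r.move_linear(G+[0,0,.22],v=.2); s=r.sense(); print(s["t"],s["grip_width"]*85,s["wrist_force"])
for n in("scene","side","wrist"):
    c=snapshot(n)
    W=world(c);h=cv2.cvtColor(c["image"],cv2.COLOR_RGB2HSV).astype(int)
    m=(h[...,0]<25)&(h[...,1]>80)&(np.hypot(W[...,0]-G[0],W[...,1]-G[1])<.05)&(W[...,2]>.19)
    P=W[m]
    if len(P): print(n,len(P),P.min(0).round(3),[P[abs(P[:,2]-z)<.008].mean(0).round(4) for z in(.24,.26,.32,.36) if (abs(P[:,2]-z)<.008).any()])
    if n=="side": save("s2",c)
E
```

```text
21.00483199963063 58.94205987453461 [ 1.40839857 -0.13868604  0.88999374] [0.62378601 0.24676318 0.20380066]
7.1667 21.335385090166763 [-0.99881132  0.35828912 -1.18528832]
scene 505 [0.58  0.207 0.229] [array([0.6274, 0.2344, 0.2414]), array([0.6277, 0.2356, 0.2604]), array([0.6236, 0.2424, 0.3199]), array([0.6235, 0.2437, 0.3598])]
side 836 [0.58  0.237 0.224] [array([0.6158, 0.2563, 0.2399]), array([0.6153, 0.2562, 0.2604]), array([0.6215, 0.2499, 0.3198]), array([0.621 , 0.2507, 0.3603])]
wrist 8311 [0.577 0.233 0.229] [array([0.6237, 0.2597, 0.2404]), array([0.6239, 0.2597, 0.2601]), array([0.6232, 0.2507, 0.3199]), array([0.6232, 0.2509, 0.3601])]
```

View pics/s2.png

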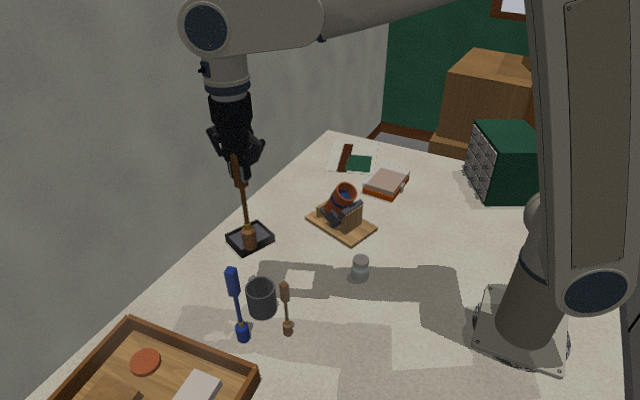

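The brush is held upright, with its tip at z ≈ 0.226 as expected. The pot at (261,298) is now empty. Next I'll line the brush up over the mouth and check it there.

Run:
```python
from h import *
import pickle
L=.1975
r.reach(M+A*(L+.12),quat(RT)); r.move_linear(M+A*(L+.02),v=.15)
print(r.sense()["t"],r.sense()["wrist_force"])
for n in("wrist","side"):
    c=snapshot(n); pickle.dump(c,open(n+"3.pkl","wb")); save(n+"3",c)
    W=world(c);h=cv2.cvtColor(c["image"],cv2.COLOR_RGB2HSV).astype(int)
    d=W-M; zz=d@A; perp=d-zz[...,None]*A
    m=(h[...,0]<25)&(h[...,1]>80)&(zz>.015)&(np.linalg.norm(perp,axis=2)<.04)
    for z in(.03,.05,.07,.1,.12,.15,.17):
        k=m&(abs(zz-z)<.008)
        if k.sum()>3: print(n,z,(perp[k].mean(0)*1e3).round(1),k.sum())
    print("view dir",(W[m].mean(0)+cv2.Rodrigues(np.array(c["rvec"],float))[0].T@np.array(c["tvec"]).reshape(3)).round(2))
a,b=[cv2.imread(f"pics/{n}3.png") for n in("wrist","side")]
cv2.imwrite("pics/chk3.png",np.hstack([cv2.resize(a[60:310,200:450],(400,400)),cv2.resize(b[120:260,280:420],(400,400))]))
```

```text
9.6917 [-0.60220929 -0.16303031 -0.4764646 ]
wrist 0.03 [ 0.8 13.5 -1.8] 53
wrist 0.05 [ 2.2 13.3 -1. ] 102
wrist 0.07 [ 1.   5.3 -0.3] 582
wrist 0.1 [ 1.2  4.2 -0. ] 68
wrist 0.12 [ 0.9  4.5 -0.3] 78
wrist 0.15 [ 0.9  4.6 -0.3] 110
wrist 0.17 [ 0.9  4.7 -0.3] 99
view dir [ 0.05 -0.1  -0.1 ]
side 0.03 [ 3.4 14.9 -0.6] 31
side 0.05 [ 2.7 15.  -1. ] 37
side 0.07 [2.9 9.4 0.1] 62
side 0.1 [2.7 6.7 0.4] 12
side 0.12 [2.2 7.1 0.1] 14
side 0.15 [2.1 5.8 0.2] 12
side 0.17 [2.1 5.8 0.2] 11
view dir [ 0.32 -0.91 -0.55]
```

View pics/chk3.png

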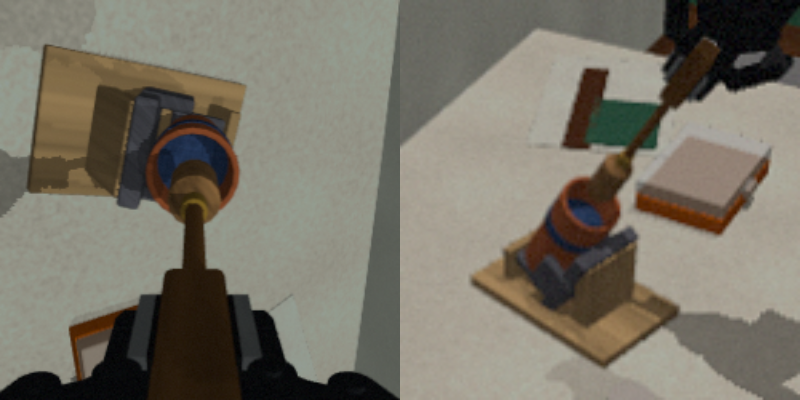

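The wrist crop shows the head over the mouth ring, and the side crop shows it on the beaker axis. The stem is within 2 mm of the axis line, so I'll insert.

Run:
```python
from h import *
L=.1975
def tz(): s=r.sense(); return "t %.2f tip along axis from mouth mm %.1f"%(s["t"],1e3*(((s["ee_pos"]-M)@A)-L)), s["wrist_force"].round(2), "perp",(1e3*((s["ee_pos"]-M)-((s["ee_pos"]-M)@A)*A)).round(1)
print(tz()); h=r.move_linear(M+A*(L-.10),v=.08,stop_force=6); print(h,*tz())
if not h:
    h=r.move_linear(M+A*(L-.135),v=.02,stop_force=3); r.sleep(.2); print(h,*tz())
```

```text
('t 9.79 tip along axis from mouth mm 20.7', array([ 1.53,  0.36, -0.1 ]), 'perp', array([ 0.7, -0.1,  0.4]))
False t 11.44 tip along axis from mouth mm -99.6 [ 1.65 -0.12 -0.  ] perp [ 0.2 -0.1  0.1]
True t 12.80 tip along axis from mouth mm -124.5 [-0.78  0.3   3.32] perp [-0.3  0.1 -0.2]
```

Run:
```python
from h import *
L=.1975
def tz(): s=r.sense(); return "t %.2f tip mm %.1f"%(s["t"],1e3*(((s["ee_pos"]-M)@A)-L)), s["wrist_force"].round(2), s["grip_width"]*85
r.move_linear(M+A*(L-.045),v=.07); r.sleep(.3); print(*tz())
W=snapshot("wrist"); save("w4",W)
h=r.move_linear(M+A*(L-.112),v=.07,stop_force=6); print(h,*tz())
if not h: h=r.move_linear(M+A*(L-.137),v=.02,stop_force=3.5); r.sleep(.3); print(h,*tz())
im=cv2.imread("pics/w4.png"); cv2.imwrite("pics/w4c.png",cv2.resize(im[60:310,200:450],(400,400)))
```

```text
t 14.39 tip mm -45.2 [ 0.34  0.81 -0.39] 21.018245838024228
False t 15.55 tip mm -111.7 [-0.83  0.1  -0.62] 21.484734161871213
True t 16.59 tip mm -125.1 [-0.01  1.39  4.08] 21.601763673098173
```

View pics/w4c.png

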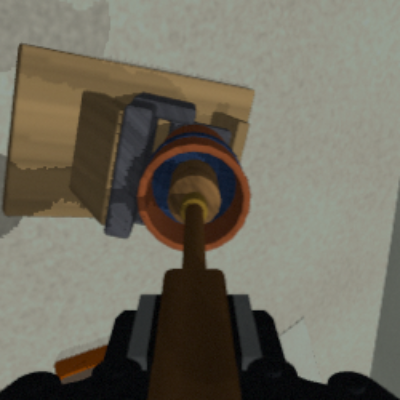

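The crop from the drawn-up position shows the head's top, with its yellow collar, at the mouth. Both bottom contacts repeat to within 0.6 mm. Now I'll return the brush.

Run:
```python
from h import *
L=.1975;q=quat(RG)
r.move_linear(M+A*(L-.06),v=.08); r.move_linear(M+A*(L+.12),v=.15)
r.reach(G+[0,0,.22],q); r.move_linear(G+[0,0,.02],v=.12,stop_force=10); print(r.sense()["ee_pos"])
h=r.move_linear(G+[0,0,-.008],v=.02,stop_force=2.5); s=r.sense(); print(h,s["ee_pos"],s["wrist_force"],s["t"])
c=snapshot("side"); save("s5",c)
r.grip(1.0); r.sleep(.2); r.move_linear(s["ee_pos"]+[0,0,.15],v=.1); r.sleep(.5)
D=snapshot("side"); save("s6",D); E=snapshot("scene"); save("e6",E)
for n,c in(("side",D),("scene",E)):
    W=world(c);h=cv2.cvtColor(c["image"],cv2.COLOR_RGB2HSV).astype(int)
    m=(h[...,0]<22)&(h[...,1]>90)&(np.hypot(W[...,0]-G[0],W[...,1]-G[1])<.05)&(W[...,2]>.09)&(W[...,2]<.27)
    P=W[m]; print(n,P.max(0).round(3),[P[abs(P[:,2]-z)<.01].mean(0).round(4) for z in(.1,.14,.2,.24)])
print(r.sense()["t"])
a=cv2.imread("pics/s6.png");b=cv2.imread("pics/e6.png")
cv2.imwrite("pics/fin.png",np.hstack([cv2.resize(a[150:350,180:380],(400,400)),cv2.resize(b[80:280,250:450],(400,400))]))
```

```text
[0.62401595 0.24686908 0.22432591]
True [0.62372224 0.24677254 0.20377309] [ 0.0122593  -0.26766491  3.90658851] 23.2333
side [0.637 0.261 0.251] [array([0.6219, 0.2504, 0.0994]), array([0.6226, 0.2513, 0.1406]), array([0.6196, 0.2544, 0.1995]), array([0.6206, 0.2521, 0.2419])]
scene [0.635 0.256 0.251] [array([0.6233, 0.2431, 0.096 ]), array([0.6244, 0.243 , 0.1416]), array([0.6266, 0.2384, 0.1992]), array([0.624 , 0.2419, 0.2426])]
26.3833
```

View pics/fin.png

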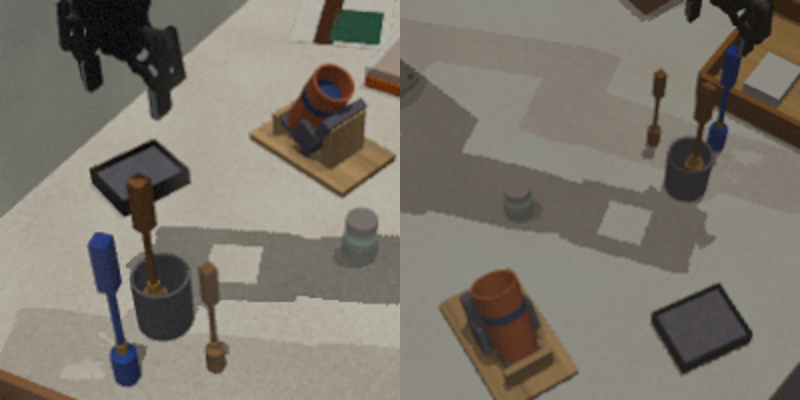

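The brush stands upright in the pot again, in the same spot as before (side crop (150,270), scene crop (700,130)). The gripper is clear of it, and the jar and tray are undisturbed.

```bash
python3 -c "
from h import *
print(r.sign_off())"
```

```text
the job is handed in; nothing more can be done
None
```

I scrubbed the beaker with two full strokes, touching the bottom both times with about 3–4 N at the wrist, then put the brush back upright in its pot, released it and handed the job in at about 26 s; the hand-in gave no verdict.

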